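# Slide the fan guard round the set-ups and spin-check the wheel

### The arm

A 7-joint arm with a two-finger parallel gripper is mounted at the origin on the work surface. World frame = base frame: x ahead of the robot, y to its left, z up, the work surface at z = 0. Lengths are in m, angles in rad, forces in N, time in s.
With the tool pointing down it reaches from about 0.4 to 0.85 m from the base axis. Payload 10.4 kg.
Tool frame: the origin (TCP) lies midway between the tips of the shut fingers; the grasp point (between the pads) lies 19 mm behind it; z points along the fingers, y is the direction in which the jaws open and shut (so a half turn about z gives the same grasp; the last joint's range is limited). The gripper opens to 85 mm and grips with 20 to 120 N. Pads are 22 mm wide; open, the fingers measure 114 mm over their backs; the gripper's body (76 mm by 85 mm) begins 54 mm behind the grasp point. The pads swing forward as they close: fully open they stand 13 mm farther back than shut.
Start: joints at [1.284, 0.332, -0.065, 1.46, 0.022, 1.35, -0.088], TCP at [0.163, -0.603, 0.231] pointing down, gripper open.
Joint ranges: [-2.6, 2.6], [-0.5, 2.12], [-1.47, 1.34], [0.16, 2.42], [-1.27, 4.41], [0.06, 2.06], [-2.6, 2.6]. Speed limits (rad/s): [2.22, 2.22, 2.79, 2.79, 3.14, 3.14, 3.14].

### API

Orientations are given as a unit quaternion [x, y, z, w].
In Python, from workcell import manip, camera, camera_info, workorder, nets gives the robot as it stands.
- The arm moves only by the tool apply_moves, never from a script. Its argument "commands" is a list of rows, each a list of 5 numbers: the shift along the tool's x, y, z in m, then the turn about the tool's z in degrees, then the gripper command: -1 is fully open, 1 is shut, values between are in proportion. A call has 1 to 5 rows; each row shifts and turns the pose as measured when the row begins, along the tool's axes as they then stand; what a row does not reach is not made up. A row lasts 1/12 s, in which the tool goes at most 41.7 mm and 7.16 degrees, less where a joint would pass 70% of its speed; a pose out of reach is approached as far as the arm can. A call is refused whole if a number of a shift passes 0.0417 or a number of a turn 7.16, either way. A call with a gripper value outside its range is refused whole. The fingers move at their own pace and stop on an object; "squeeze" is the grip in N (left out, the last holds). Time passes only in rows, so rows that do not move let the fingers close. It gives the time, the measured TCP pose, the force and the opening at its end, in the units of the state.
- manip.get_obs(): the state, without advancing time (a new reading comes with each control period).
- camera(name): name is "scene" or "side" or "wrist"; returns (picture, depth): 420x560x3 uint8, red, green, blue; 420x560 float32, m along the optical axis (not along the pixel's ray), 0 where there is no reading.
- camera_info(name): a dict with "camera_matrix" (3x3 intrinsics, pixels), "xyz" and "rotation" of the camera in the world; the wrist camera has in their place "T_tool_cam" (4x4, takes a point from camera to tool coordinates, whose origin is the TCP and whose axes are the flange's). Camera axes: x right, y down, z forward; pixel columns grow to the right and rows downward; lengths in m; the calibration is good to about 2 mm. A picture is of the moment at which its call begins: read the wrist's pose just before it. camera_info takes no time and is no camera call.
- workorder.hand_in(): hands the job in, once; it reports no verdict.
Trained networks look in the newest picture that a camera, given by its name, has taken for a name from the list of things; names that differ only in an ending like _2 or _b are one class to them, and where a whole thing is asked for, a point or a joint stands for the part that bears it (a point fixed in the world has none). Each returns a list of dicts, best first, with "conf" (0 to 1); they miss things now and then, are a little off and sometimes report something else, mostly with a low value. They report only what shows in the picture. A call takes as long as a camera call. They do not tell look-alikes from the thing itself.
- nets.look_for(camera, thing): "rect" ([left, top, width, height] in pixels, round what is visible of it).
- nets.place_of(camera, thing): "xy" ([column, row] in pixels: a listed point, or the origin of a listed thing).
The state is a dict: "clock": time; "joint_pos": joint angles; "joint_velocities": joint speeds; "tau": joint torques, N m; "position": TCP position; "ee_rot": TCP orientation; "ft_force": force on the tool from outside, world axes, zero at the start; "torque": the same for the moment, N m; "grip_width": opening from 0.0 (shut) to 1.0 (fully open).
Only numpy, scipy, OpenCV 4.12 (cv2) and the standard library are available. Lean on these libraries where they do the work, as an engineer would, in place of code of your own. Each camera call takes 0.05 s, during which the arm holds its last target. There are 200 camera calls.

### The job

Slide the loose U-shaped steel guard flat along the bench, round the machine vise, the dial-indicator stand and the V-block without anything touching those three, until it stands centred on the fan wheel and square with the fan's base plate, with the wheel between its three walls and its open side still facing to the robot's right. Never let the guard touch the fan and do not disturb the other things lying about. Then flick the fan wheel with a fingertip through the guard's open side, so that it runs on by itself and shows that it turns freely, and leave the guard where it is.

Things in the scene. Friction and masses are not known exactly. Their poses are not given: they have to be found in the camera images.
- guard: Loose U-shaped steel guard, no floor or top, 0.6 kg; three flat walls 4 mm thick, 64 mm high. Origin at bench level, the point to bring onto the fan's axis. z up; its y starts roughly along world y. Side walls: outer faces at x = +-76 mm, from the back wall to y = -20 mm; the -y side is open. Slides by dry friction (2 to 8 N), stops when not pushed.
- guard_back (a point): Middle of the outer face of the guard's closed back wall, 32 mm up: 77 mm from the guard's origin along its +y. The back wall is 152 mm wide along x.
- fan: Extractor fan fixed to the bench: square base plate 90 x 90 x 8 mm with the paddle wheel above it. Origin at bench level on the wheel's vertical axis; its x and y axes are along the base plate's edges and the world axes. The straight strip from the fan to its left (+y), as wide as the guard plus 20 mm on each side, is always free of other things.
- fan_axis (a point): Point on the fan wheel's vertical axis at the top edge of its paddles, 58 mm above the bench.
- wheel (a joint): Angle of the aluminium fan wheel (rad, counter-clockwise from above, no stops; low friction, coasts for seconds). At 0 its four flat radial paddles point along +x, +y, -x, -y: 4 mm thick, out to 60 mm from the axis, from 20 to 58 mm above the bench, on a back disc of 60 mm radius (top at 20 mm). Hub radius 14 mm, top at 66 mm.
- vise: Grey machine vise holding an aluminium block, bolted to the bench; 88 mm along its x, 120 mm along its y, 67 mm high. Origin at bench level in its middle. Not to be touched.
- indicator: Dial-indicator stand, fixed: dark steel base 80 x 80 mm, a post and a round dial, 125 mm high in all; the dial overhangs its -y side, to 58 mm from the origin. Origin at bench level in the middle of the base. Not to be touched.
- vblock: Dark steel V-block, fixed: 70 mm along x, 90 mm along y, with a round bar 36 mm thick and 90 mm long lying along x on it, top at 68 mm. Origin at bench level in its middle. Not to be touched.
- oil_bottle: Bystander: standing bottle, 60 mm across, 160 mm high; origin in the middle of its underside.
- jar: Bystander: yellow jar, 64 mm across, 80 mm high; origin in the middle of its underside.
- wrench: Bystander: steel wrench lying on the bench, along its own x axis.
- screwdriver: Bystander: screwdriver lying on the bench, along its own x axis.
- bearing: Bystander: steel bearing ring, 72 mm across, 20 mm high, lying flat; origin in the middle of its underside.
Not all that is in view belongs to the job. Leave any pink look-alike of the fan alone.

How it is judged:
By the outcome, as a careful person would: the job done as asked, in the order asked, and still so for the second after the job is handed in, with the robot touching nothing.
It also fails if it takes over 64 s, if anything falls off the work surface, if the arm or the gripper's body presses on something with over 40 N, if the wrist force passes 120 N, or if a joint passes its speed limit or range.

## Working session

There is one attempt and no reset: what is moved stays moved. The work goes in short steps, Python scripts to look and compute and a tool call to move; the robot and the scene stay as the last step left them, time stands still between calls to the robot, and variables do not carry over. Pictures are saved under pics/ and viewed, about 8 in all and at most 12, crops included, and the job is handed in when it is done.

Besides the shell and the picture viewer there is one more tool, called as name(argument=value, ...) on one line, values as JSON. apply_moves: Moves the arm, as the interface text tells. Its arguments: {"type":"object","properties":{"commands":{"type":"array","items":{"type":"array","items":{"type":"number"}}},"squeeze":{"type":"number"}},"required":["commands"]}

```bash
ls; mkdir -p pics; cat > h.py <<'E'
import numpy as np, cv2
from workcell import manip, camera, camera_info, workorder, nets
from scipy.spatial.transform import Rotation as R
def campose(n):
    i=camera_info(n); K=np.array(i["camera_matrix"])
    if n=="wrist":
        o=manip.get_obs(); T=np.eye(4); T[:3,:3]=R.from_quat(o["ee_rot"]).as_matrix(); T[:3,3]=o["position"]
        T=T@np.array(i["T_tool_cam"]); return K,T[:3,:3],T[:3,3]
    Rm=np.array(i["rotation"]); 
    if Rm.shape!=(3,3): Rm=R.from_quat(Rm).as_matrix()
    return K,Rm,np.array(i["xyz"])
def cloud(n):
    P=campose(n); im,d=camera(n); K,Rm,t=P
    v,u=np.mgrid[:d.shape[0],:d.shape[1]]
    p=np.stack([(u-K[0,2])/K[0,0]*d,(v-K[1,2])/K[1,1]*d,d],-1)@Rm.T+t
    p[d==0]=np.nan
    return im,p,P
def atz(P,uv,z):
    K,Rm,t=P; r=Rm@np.linalg.inv(K)@np.array([uv[0],uv[1],1.]); return t+r*(z-t[2])/r[2]
def proj(P,X):
    K,Rm,t=P; c=K@(Rm.T@(np.asarray(X)-t)); return c[:2]/c[2]
def save(n,im): cv2.imwrite("pics/"+n+".png",im[:,:,::-1])
E
python3 - <<'E'
from h import *
o=manip.get_obs(); print(o["position"],o["ee_rot"],o["clock"])
for n in ("scene","side"):
    im,p,P=cloud(n); save(n,im); np.savez("/tmp/"+n,im=im,p=p); print(n,P[2],P[1].round(2).tolist())
    for t in ("guard","fan","fan_axis","guard_back","vise","indicator","vblock","oil_bottle","jar","wrench","screwdriver","bearing"):
        z={"fan_axis":.058,"guard_back":.032}.get(t,0)
        print(t,[(round(d["conf"],2),np.round(d["xy"]).tolist(),atz(P,d["xy"],z).round(3)[:2].tolist()) for d in nets.place_of(n,t)[:3]])
print(manip.get_obs()["clock"])
E
```

```text
pics
[ 0.16283744 -0.60301708  0.23049647] [ 9.91313114e-01  1.31520974e-01 -1.28464690e-04 -7.25793588e-04] 0.0
scene [ 1.44087401 -0.32104042  1.33736117] [[0.39, 0.73, -0.55], [0.92, -0.32, 0.23], [-0.01, -0.6, -0.8]]
guard [(0.76, [335.0, 181.0], [0.466, 0.29])]
fan [(0.66, [212.0, 250.0], [0.56, -0.169]), (0.59, [253.0, 295.0], [0.751, -0.114])]
fan_axis [(0.82, [249.0, 287.0], [0.754, -0.124]), (0.65, [208.0, 239.0], [0.557, -0.173])]
guard_back [(0.91, [360.0, 164.0], [0.457, 0.386]), (0.6, [210.0, 241.0], [0.548, -0.169])]
vise [(0.88, [296.0, 268.0], [0.717, 0.036]), (0.53, [358.0, 163.0], [0.425, 0.399])]
indicator [(0.76, [253.0, 190.0], [0.394, 0.028])]
vblock [(0.77, [354.0, 249.0], [0.729, 0.222]), (0.43, [410.0, 208.0], [0.661, 0.458])]
oil_bottle [(0.71, [410.0, 209.0], [0.666, 0.457])]
jar [(0.65, [153.0, 295.0], [0.637, -0.373]), (0.63, [253.0, 191.0], [0.397, 0.027])]
wrench [(0.65, [133.0, 238.0], [0.421, -0.378]), (0.62, [361.0, 164.0], [0.435, 0.406])]
screwdriver [(0.94, [192.0, 310.0], [0.727, -0.287]), (0.67, [150.0, 294.0], [0.628, -0.381]), (0.44, [412.0, 2
[... 275 characters left out ...]
.67, [304.0, 303.0], [0.563, -0.179]), (0.38, [240.0, 308.0], [0.416, -0.153])]
fan_axis [(0.87, [371.0, 250.0], [0.748, -0.115]), (0.67, [307.0, 287.0], [0.571, -0.171])]
guard_back [(0.95, [220.0, 149.0], [0.456, 0.362])]
vise [(0.76, [334.0, 219.0], [0.713, 0.037]), (0.64, [220.0, 146.0], [0.458, 0.412])]
indicator []
vblock [(0.61, [314.0, 175.0], [0.711, 0.21]), (0.27, [219.0, 144.0], [0.457, 0.419])]
oil_bottle [(0.91, [274.0, 124.0], [0.653, 0.473])]
jar [(0.7, [362.0, 388.0], [0.623, -0.388])]
wrench [(0.72, [260.0, 413.0], [0.414, -0.38])]
screwdriver [(0.62, [390.0, 331.0], [0.728, -0.292])]
bearing [(0.6, [241.0, 307.0], [0.42, -0.151]), (0.33, [220.0, 144.0], [0.459, 0.419])]
1.3
```

View pictures.

View pics/scene.png

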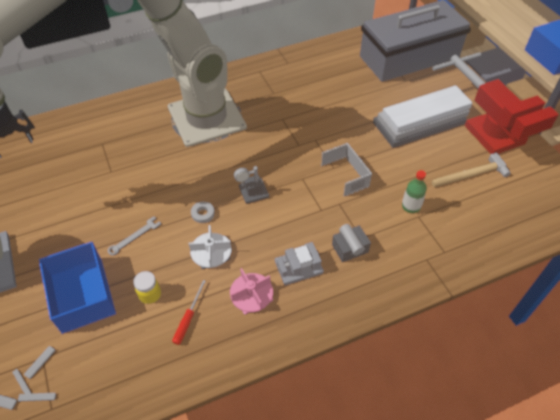

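View pics/side.png

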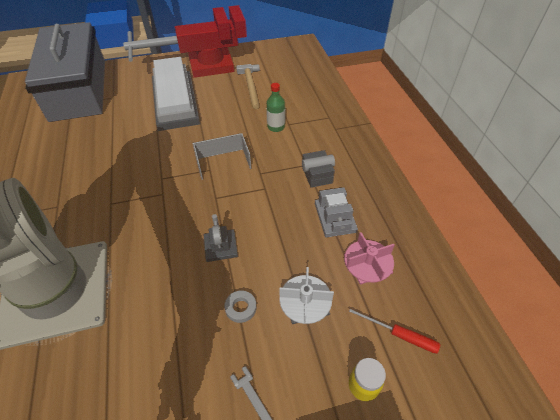

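```bash
python3 - <<'E'
from h import *
# top-down height map fused
W=700;H=1100
rgb=np.full((550,700,3),60,np.uint8)   # x 0.25..0.95 -> rows?, y -0.5..0.6 -> cols (2mm/px: cols)
s=0.002
img=np.full((400,580,3),40,np.uint8); zm=np.full((400,580),-1.)
for n in("side","scene"):
    d=np.load(f"/tmp/{n}.npz"); p=d["p"].reshape(-1,3); c=d["im"].reshape(-1,3)
    ok=np.isfinite(p[:,0])&(p[:,2]<.2); p=p[ok];c=c[ok]
    r=((0.95-p[:,0])/s).astype(int); k=((0.6-p[:,1])/s).astype(int)
    ok=(r>=0)&(r<400)&(k>=0)&(k<580)
    for a,b,z,cc in zip(r[ok],k[ok],p[ok,2],c[ok]):
        if z>zm[a,b]+.003: zm[a,b]=z; img[a,b]=cc
hm=cv2.applyColorMap(np.clip(zm/0.13*255,0,255).astype(np.uint8),cv2.COLORMAP_JET)
hm[zm<0.004]=hm[zm<0.004]//4
for i in range(0,580,50): cv2.putText(hm,f"{0.6-i*s:.1f}",(i,10),0,.35,(255,255,255)); cv2.line(hm,(i,0),(i,400),(90,90,90),1)
for i in range(0,400,25): cv2.line(hm,(0,i),(580,i),(90,90,90),1); cv2.putText(hm,f"{0.95-i*s:.2f}",(0,i),0,.3,(255,255,255))
cv2.imwrite("pics/top.png",hm)
E
```

```text
(no output)
```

View pics/top.png

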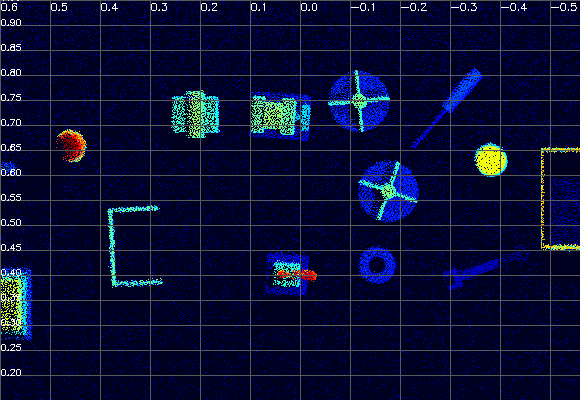

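The scene picture shows the guard at about (347,168), open toward the robot's right. The white fan is at (211,248), with the pink look-alike at (252,293). The indicator is at (252,185), the vise at (300,262) and the V-block at (351,240). The side view agrees. The top map shows a clear corridor between x≈0.44 and 0.665. Next I'll fit the guard and fan precisely.

```bash
cat >> h.py <<'E'
def gfit(p,g0):
    """fit guard pose (x,y,yaw) to cloud points; walls = 3 centre-line segments"""
    from scipy.optimize import least_squares
    q=p.reshape(-1,3); q=q[np.isfinite(q[:,0])]
    seg=[((-.074,-.02),(-.074,.075)),((.074,-.02),(.074,.075)),((-.074,.075),(.074,.075))]
    def dist(g,xy):
        c,s=np.cos(g[2]),np.sin(g[2]); l=(xy-g[:2])@np.array([[c,-s],[s,c]])
        D=[]
        for a,b in seg:
            a,b=np.array(a),np.array(b); t=np.clip((l-a)@(b-a)/((b-a)@(b-a)),0,1)
            D.append(np.linalg.norm(l-a-t[:,None]*(b-a),axis=1))
        return np.min(D,0)
    g=np.array(g0,float)
    for w in (.03,.015,.008):
        xy=q[(q[:,2]>.056)&(q[:,2]<.07)][:,:2]; xy=xy[dist(g,xy)<w]
        g=least_squares(lambda v:dist(v,xy),g,loss="soft_l1",f_scale=.003).x
    return g,len(xy),np.median(dist(g,xy))
def ffit(p,f0):
    """fan axis by the back disc rim / hub top / paddles (z 52..62 cross)"""
    from scipy.optimize import least_squares
    q=p.reshape(-1,3); q=q[np.isfinite(q[:,0])]
    q=q[np.linalg.norm(q[:,:2]-f0,axis=1)<.068]
    k=q[(q[:,2]>.05)&(q[:,2]<.063)][:,:2]
    def r(v,xy):
        c,s=np.cos(v[2]),np.sin(v[2]); l=(xy-v[:2])@np.array([[c,-s],[s,c]])
        return np.min(np.abs(l),1)
    best=None
    for a in np.radians(range(0,90,10)):
        o=least_squares(r,[*f0,a],args=(k,),loss="soft_l1",f_scale=.003)
        if best is None or o.cost<best.cost: best=o
    d=q[(q[:,2]>.014)&(q[:,2]<.026)][:,:2]
    h=q[(q[:,2]>.062)&(q[:,2]<.075)][:,:2]
    return best.x,len(k),cv2.minEnclosingCircle(d.astype(np.float32)),h.mean(0),len(h)
E
python3 - <<'E'
from h import *
for n in("side","scene"):
    p=np.load(f"/tmp/{n}.npz")["p"]
    print(n,gfit(p,[.463,.295,.08]),ffit(p,[.562,-.17]))
    q=p.reshape(-1,3); 
    for nm,b in dict(vise=(.64,.8,-.04,.13),vblock=(.64,.8,.15,.29),ind=(.34,.46,-.04,.09)).items():
        m=(q[:,0]>b[0])&(q[:,0]<b[1])&(q[:,1]>b[2])&(q[:,1]<b[3])&(q[:,2]>.008)
        print(nm,np.percentile(q[m],[1,99],axis=0).round(3).tolist())
E
```

```text
side (array([0.45737615, 0.30004244, 0.04902028]), 200, np.float64(0.0011827516326029103)) (array([ 0.56638741, -0.17784231,  1.23098036]), 311, ((0.5665960311889648, -0.17690642178058624), 0.060733500868082047), array([ 0.56701791, -0.17837407]), 45)
vise [[0.672, -0.02, 0.01], [0.755, 0.095, 0.068]]
vblock [[0.675, 0.162, 0.01], [0.762, 0.252, 0.069]]
ind [[0.361, -0.031, 0.01], [0.44, 0.063, 0.123]]
scene (array([0.45946054, 0.30199753, 0.04775138]), 226, np.float64(0.001747693811206874)) (array([ 0.56829287, -0.17422386, -0.34201064]), 153, ((0.567043125629425, -0.17415831983089447), 0.06225920841097832), array([ 0.56868069, -0.17578451]), 58)
vise [[0.675, -0.018, 0.009], [0.766, 0.098, 0.072]]
vblock [[0.679, 0.165, 0.009], [0.767, 0.256, 0.072]]
ind [[0.367, -0.027, 0.009], [0.444, 0.067, 0.124]]
```

apply_moves(commands=[[0.04,-0.012,0,-3,-0.1],[0.04,-0.012,0,-3,-0.1],[0.04,-0.012,0,-3,-0.1],[0.04,-0.012,0,0,-0.1],[0.04,-0.012,0,0,-0.1]])

```text
clock: 1.72
position: [0.3226, -0.4816, 0.2299]
ee_rot: [0.979, 0.203, -0.003, 0.001]
ft_force: [0.8, 0.3, 0.2]
grip_width: 0.55
```

apply_moves(commands=[[0.038,-0.015,0,7,-0.1],[0.035,-0.02,0,7,-0.1],[0.03,-0.028,0,6.5,-0.1],[0.02,-0.04,0,0,-0.1],[0.02,-0.04,0,0,-0.1]])

```text
clock: 2.13
position: [0.4353, -0.3173, 0.2291]
ee_rot: [1.0, 0.028, -0.001, 0.002]
ft_force: [0.2, -0.4, -0.6]
grip_width: 0.55
```

apply_moves(commands=[[0.01,-0.041,0,0,-0.1],[0.01,-0.041,0,0,-0.1],[0,-0.041,0,0,-0.1],[0,-0.041,0,0,-0.1],[0,-0.041,0,0,-0.1]])

```text
clock: 2.55
position: [0.4456, -0.1106, 0.2282]
ee_rot: [1.0, 0.029, -0.0, 0.002]
ft_force: [1.5, -0.1, 0.2]
grip_width: 0.551
```

apply_moves(commands=[[0,-0.041,0,0,-0.1],[0,-0.041,0,0,-0.1],[0,-0.041,0,0,-0.1],[0,-0.041,0,0,-0.1],[0,-0.041,0,0,-0.1]])

```text
clock: 2.97
position: [0.4317, 0.0972, 0.2283]
ee_rot: [1.0, 0.029, 0.002, 0.004]
ft_force: [1.5, 0.1, -0.4]
grip_width: 0.547
```

apply_moves(commands=[[0.013,-0.04,0,0,-0.1],[0.013,-0.04,0,0,-0.1],[0.013,-0.04,0,0,-0.1],[0.013,-0.04,0,0,-0.1],[0.013,-0.04,0,0,-0.1]])

```text
clock: 3.38
position: [0.4819, 0.2994, 0.2293]
ee_rot: [1.0, 0.027, 0.006, 0.005]
ft_force: [1.7, -0.8, 1.5]
grip_width: 0.552
```

apply_moves(commands=[[0.013,-0.04,0,0,-0.1],[0.013,-0.03,0,0,-0.1],[0,0,0,0,-0.1],[0,0,0,0,-0.1]])

```text
clock: 3.72
position: [0.5024, 0.3809, 0.2262]
ee_rot: [1.0, 0.03, 0.004, 0.003]
ft_force: [-0.2, -1.1, -0.3]
grip_width: 0.55
```

```bash
python3 - <<'E'
from h import *
o=manip.get_obs();print(o["position"],o["ee_rot"])
im,p,P=cloud("wrist"); save("w1",im); print(P[2],P[1].round(2).tolist())
print(gfit(p,[.458,.301,.048]))
E
```

```text
[0.50238721 0.38091144 0.2261773 ] [0.99953458 0.03013338 0.003608   0.00309669]
[0.57104283 0.38464852 0.3694825 ] [[0.06, -0.96, -0.27], [-1.0, -0.06, -0.02], [0.01, 0.27, -0.96]]
(array([0.4576299 , 0.30126066, 0.04372016]), 1446, np.float64(0.0010800942986027781))
```

View pics/w1.png

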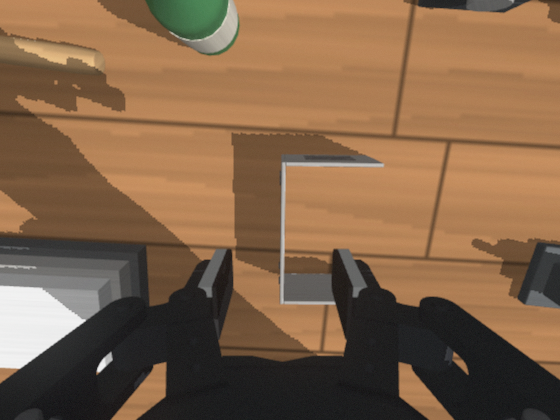

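The wrist view shows the back wall at column 283, midway between the fingers (231 and 335), and the guard fit agrees with the earlier ones. Descending.

apply_moves(commands=[[0.002,0.002,0.04,1,-0.1],[0,0,0.04,0,-0.1],[0,0,0.04,0,-0.1],[0,0,0.03,0,-0.1],[0,0,0.0,0,-0.1]])

```text
clock: 4.18
position: [0.5092, 0.3726, 0.0758]
ee_rot: [1.0, 0.018, 0.008, 0.002]
ft_force: [-0.3, -0.1, -0.6]
grip_width: 0.549
```

apply_moves(commands=[[-0.005,-0.006,0.02,-0.4,-0.1],[0,0,0.018,0,-0.1],[0,0,0.014,0,-0.1],[0,0,0.0,0,-0.1]])

```text
clock: 4.52
position: [0.5085, 0.3738, 0.0278]
ee_rot: [1.0, 0.018, 0.011, 0.003]
ft_force: [-0.6, -0.5, 0.2]
grip_width: 0.55
```

apply_moves(commands=[[-0.004,-0.005,0.004,-0.4,-0.1],[0,0,0,0,-0.1],[0,0,0,0,0.3]], squeeze=60)

```text
clock: 4.77
position: [0.5065, 0.379, 0.0279]
ee_rot: [1.0, 0.021, 0.013, 0.002]
ft_force: [0.6, -0.3, 0.5]
grip_width: 0.427
```

apply_moves(commands=[[0,0,0,0,0.8],[0,0,0,0,1],[0,0,0,0,1],[0,0,0,0,1],[0,0,0,0,1]], squeeze=80)

```text
clock: 5.18
position: [0.5075, 0.3797, 0.0307]
ee_rot: [1.0, 0.021, 0.014, 0.001]
ft_force: [0.1, -0.1, -2.2]
grip_width: 0.035
```

```bash
python3 - <<'E'
from h import *
o=manip.get_obs();print(o["clock"],o["position"],o["ee_rot"],o["ft_force"],o["grip_width"])
for n in("scene","wrist"):
  im,p,P=cloud(n); print(gfit(p,[.458,.301,.048]))
E
```

```text
5.1833 [0.50745112 0.37966811 0.03067539] [0.99968406 0.02057494 0.01439262 0.00114575] [ 0.05895987 -0.09398442 -2.15585914] 0.03485725441697646
(array([0.45895768, 0.30250053, 0.04021779]), 192, np.float64(0.0017232529398850324))
(array([0.45745649, 0.30165942, 0.03997997]), 6355, np.float64(0.0010222761344444303))
```

apply_moves(commands=[[0.005,0,0.001,0,1],[0.015,0,0.001,0,1],[0.02,0,0.001,0.5,1],[0.02,0,0.001,0.5,1],[0.015,0,0.001,0.5,1]])

```text
clock: 5.7
position: [0.5721, 0.3891, 0.0308]
ee_rot: [1.0, 0.013, 0.007, 0.001]
ft_force: [-5.4, 1.5, 1.4]
grip_width: 0.033
```

apply_moves(commands=[[0.016,0.003,0.001,0.5,1],[0.015,0.01,0.001,0.5,1],[0.01,0.018,0.001,0.3,1],[0.002,0.02,0.001,0.0,1],[0,0.02,0.001,0,1]])

```text
clock: 6.12
position: [0.6139, 0.336, 0.0319]
ee_rot: [1.0, 0.007, 0.007, -0.01]
ft_force: [-0.8, 8.2, 5.6]
grip_width: 0.034
```

```bash
cat > st.py <<'E'
from h import *
import sys
o=manip.get_obs(); q=o["ee_rot"]; M=R.from_quat(q).as_matrix()
yaw=np.arctan2(M[1,0],M[0,0])
print("clk",o["clock"],"tcp",o["position"].round(4),"yaw",np.degrees(yaw).round(2),"tilt",(M[:2,2]*57.3).round(2),"F",o["ft_force"].round(1),"grip",o["grip_width"])
c,s=np.cos(yaw),np.sin(yaw); l=np.array([c*-.05+s*.075*1, s*-.05-c*.075]); g0=[*(o["position"][:2]+l),yaw]
for n in sys.argv[1:]:
    im,p,P=cloud(n); g,k,e=gfit(p,g0); print(n,g[:2].round(4),"yaw",np.degrees(g[2]).round(2),k,e.round(4))
    q=p.reshape(-1,3)
    save(n+"_%d"%(o["clock"]*10),im)
E
python3 st.py scene wrist side
```

```text
clk 6.1167 tcp [0.6139 0.336  0.0319] yaw 0.82 tilt [0.81 1.19] F [-0.8  8.2  5.6] grip 0.033724055582990624
scene [0.5636 0.2598] yaw 0.49 218 0.0016
wrist [0.5634 0.2537] yaw 0.53 6442 0.001
side [0.5624 0.2531] yaw 0.53 194 0.0012
```

apply_moves(commands=[[0.001,0.02,0,0.2,1],[0.001,0.022,0,0.1,1],[0.001,0.022,0,0.1,1],[0.001,0.022,0,0,1],[0,0.02,0,0,1]])

```text
clock: 6.68
position: [0.6181, 0.2392, 0.0328]
ee_rot: [1.0, 0.009, 0.009, -0.016]
ft_force: [0.0, 6.4, 3.4]
grip_width: 0.029
```

```bash
python3 st.py scene side
```

```text
clk 6.6833 tcp [0.6181 0.2392 0.0328] yaw 1.02 tilt [1.07 1.8 ] F [0.  6.4 3.4] grip 0.028829135077082214
scene [0.5678 0.1624] yaw 0.83 191 0.0015
side [0.5666 0.1555] yaw 0.73 220 0.0012
```

apply_moves(commands=[[0.001,0.022,0,0.3,1],[0,0.022,0,0.2,1],[0,0.022,0,0.2,1],[0,0.022,0,0.2,1],[0,0.02,0,0,1]])

```text
clock: 7.2
position: [0.6207, 0.1495, 0.0343]
ee_rot: [1.0, 0.007, 0.013, -0.025]
ft_force: [-0.3, 8.1, 5.4]
grip_width: 0.032
```

```bash
python3 st.py scene side
```

```text
clk 7.2 tcp [0.6207 0.1495 0.0343] yaw 0.79 tilt [1.41 2.83] F [-0.3  8.1  5.4] grip 0.03231206261009631
scene [0.5696 0.0729] yaw 0.2 204 0.0016
side [0.568  0.0662] yaw 0.36 265 0.0012
```

```bash
python3 - <<'E'
from h import *
def chk(p,g):
    q=p.reshape(-1,3); q=q[np.isfinite(q[:,0])]
    c,s=np.cos(g[2]),np.sin(g[2]); l=(q[:,:2]-g[:2])@np.array([[c,-s],[s,c]]); z=q[:,2]
    out=[]
    for sel in ((abs(l[:,0]+.074)<.008)&(l[:,1]<.01)&(l[:,1]>-.02),(abs(l[:,0]-.074)<.008)&(l[:,1]<.01)&(l[:,1]>-.02),(abs(l[:,1]-.075)<.008)&(l[:,0]<0)&(l[:,0]>-.07)):
        zz=z[sel&(z<.09)]; out.append(np.percentile(zz,[5,95]).round(4).tolist() if len(zz) else 0)
    return out
for n in("scene","side"):
    p=np.load(f"/tmp/{n}.npz")["p"]; print(n,"start",chk(p,gfit(p,[.458,.301,.045])[0]))
    im,p,P=cloud(n); print(n,"now",chk(p,gfit(p,[.569,.066,.004])[0]))
im,p,P=cloud("wrist"); print("w",chk(p,gfit(p,[.569,.066,.004])[0]));save("w2",im)
E
```

```text
scene start [[-0.0029, 0.0658], [-0.0012, 0.0639], [-0.001, 0.0645]]
scene now [[-0.0012, 0.0658], [-0.0013, 0.0649], [0.0004, 0.0679]]
side start [[-0.0027, 0.0644], [-0.0013, 0.0633], [-0.0009, 0.0626]]
side now [[-0.0024, 0.0641], [-0.0021, 0.0636], [-0.0018, 0.0649]]
w [0, [-0.0002, 0.0647], [-0.0008, 0.0012]]
```

View pics/w2.png

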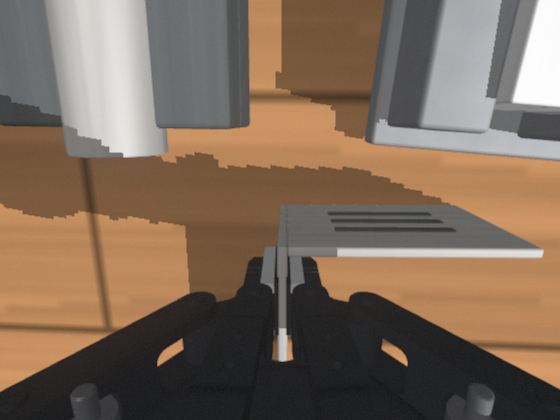

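The wrist view shows the wall gripped at column 283, well clear of the V-block and vise. However, the hand has tilted about 3° and the back edge has risen about 2 mm. I'll release so it settles flat, then regrip.

apply_moves(commands=[[0,0,0,0,0.6],[0,0,0,0,0.5],[0,-0.002,0,0,0.5],[0,-0.002,0,0,0.5]])

```text
clock: 7.78
position: [0.6192, 0.1545, 0.0321]
ee_rot: [1.0, 0.008, 0.011, -0.023]
ft_force: [0.3, 0.8, -0.1]
grip_width: 0.248
```

```bash
python3 st.py scene side
```

```text
clk 7.7833 tcp [0.6192 0.1545 0.0321] yaw 0.91 tilt [1.19 2.65] F [ 0.3  0.8 -0.1] grip 0.24792020737587953
scene [0.5704 0.0706] yaw 1.06 200 0.0013
side [0.5681 0.0686] yaw 0.69 220 0.0012
```

apply_moves(commands=[[0,0.006,0,0,0.5],[0,0.002,0,0,0.6],[0,0,0,0,0.8],[0,0,0,0,1],[0,0,0,0,1]], squeeze=40)

```text
clock: 8.3
position: [0.6192, 0.1461, 0.0325]
ee_rot: [1.0, 0.009, 0.011, -0.023]
ft_force: [-3.1, -0.2, 6.8]
grip_width: 0.044
```

apply_moves(commands=[[0,0,0,0,1],[0,0.02,0,0.2,1],[0,0.035,0,0.3,1],[0,0.035,0,0.3,1],[0,0.02,0,0,1]])

```text
clock: 8.72
position: [0.6239, 0.0549, 0.0357]
ee_rot: [0.999, 0.01, 0.017, -0.033]
ft_force: [-0.1, 10.3, 9.0]
grip_width: 0.037
```

```bash
python3 st.py scene side
```

```text
clk 8.7167 tcp [0.6239 0.0549 0.0357] yaw 1.03 tilt [1.88 3.84] F [-0.1 10.3  9. ] grip 0.03665688566424478
scene [ 0.5734 -0.0214] yaw -0.01 189 0.0014
side [ 0.5715 -0.0273] yaw -0.63 292 0.001
```

apply_moves(commands=[[-0.005,0,0,-0.2,1],[-0.003,0,0,0,1],[0,0,0,0,0.6],[0,0,0,0,0.5],[0,-0.001,0,0,0.5]])

```text
clock: 9.23
position: [0.6179, 0.0517, 0.0369]
ee_rot: [0.999, 0.008, 0.019, -0.032]
ft_force: [-0.0, -0.3, 0.7]
grip_width: 0.251
```

```bash
python3 st.py scene side; python3 -c "
from h import *; print(manip.get_obs()['joint_pos'])"
```

```text
clk 9.2333 tcp [0.6179 0.0517 0.0369] yaw 0.87 tilt [2.14 3.68] F [-0.  -0.3  0.7] grip 0.25112331118567355
scene [ 0.5699 -0.0223] yaw 1.83 194 0.0016
side [ 0.5679 -0.026 ] yaw 1.34 245 0.0011
[ 0.4129422   0.57204621 -0.69124382  1.6802948   0.35844001  0.98029229
 -1.93785561]
```

apply_moves(commands=[[0,0,-0.025,0,0.5],[0,0,-0.03,0,0.5],[0,-0.02,-0.01,5,0.3],[0,-0.03,0,7,0],[0,-0.02,0,7,-0.5]])

```text
clock: 9.75
position: [0.6197, 0.1131, 0.1062]
ee_rot: [0.986, -0.161, 0.01, -0.033]
ft_force: [-0.3, 0.3, -0.4]
grip_width: 0.623
```

```bash
python3 st.py;  python3 -c "
from h import *; print(manip.get_obs()['joint_pos'])"
```

```text
clk 9.75 tcp [0.6197 0.1131 0.1062] yaw -18.61 tilt [1.77 3.59] F [-0.3  0.3 -0.4] grip 0.6234195635345056
[ 0.2932953   0.49695665 -0.67029091  1.60345772  0.28132596  1.1022847
 -2.32670918]
```

apply_moves(commands=[[0,0,0,-7.1,-1],[0,0,0,-7.1,-1],[0,0,0,-7.1,-1],[0,0,0,-7.1,-1],[0,0,0,-7.1,-1]])

```text
clock: 10.17
position: [0.6189, 0.1228, 0.1074]
ee_rot: [0.989, 0.141, 0.02, -0.03]
ft_force: [0.1, -0.8, -0.4]
grip_width: 0.999
```

apply_moves(commands=[[0,0,0,-7.1,-1],[0,0,0,-7.1,-1],[0,0,0,-7.1,-1],[0,0,0,-7.1,-1],[0,0,0,-7.1,-1]])

```text
clock: 10.58
position: [0.6179, 0.1239, 0.1062]
ee_rot: [0.898, 0.438, 0.027, -0.023]
ft_force: [0.1, -0.3, 0.2]
grip_width: 0.997
```

apply_moves(commands=[[0,0,0,-7.1,-1],[0,0,0,-7.1,-1],[0,0,0,-7.1,-1],[0,0,0,-7.1,-1],[0,0,0,-7.1,-1]])

```text
clock: 11.0
position: [0.617, 0.1243, 0.1048]
ee_rot: [0.72, 0.693, 0.032, -0.015]
ft_force: [-0.4, 0.8, -0.1]
grip_width: 1.0
```

```bash
python3 st.py;  python3 -c "
from h import *; print(manip.get_obs()['joint_pos'])"
```

```text
clk 11.0 tcp [0.617  0.1243 0.1048] yaw 87.9 tilt [1.46 3.73] F [-0.4  0.8 -0.1] grip 1.0001701634185778
[ 0.50806228  0.63913605 -1.02654741  1.59066382  0.52879923  1.18172488
 -0.64470844]
```

apply_moves(commands=[[0,-0.025,0.02,-2,-1],[0,-0.025,0.03,0,-1],[0,0,0.025,0,-1],[0,0,0.005,0,-1],[0,0,0,0,-1]])

```text
clock: 11.42
position: [0.5676, 0.1312, 0.0213]
ee_rot: [0.704, 0.71, 0.033, -0.015]
ft_force: [-0.1, -0.0, 1.7]
grip_width: 1.001
```

```bash
python3 st.py scene side wrist
```

```text
clk 11.4167 tcp [0.5676 0.1312 0.0213] yaw 90.53 tilt [1.46 3.84] F [-0.1 -0.   1.7] grip 1.0006981808075308
scene [0.637  0.0924] yaw 149.91 93 0.0036
side [0.6443 0.0869] yaw 146.47 171 0.0039
wrist [0.678 0.057] yaw 84.26 1291 0.0008
```

```bash
sed -i 's/^c,s=np.cos.*/g0=eval(sys.argv.pop(1)) if len(sys.argv)>1 else 0/' st.py; python3 st.py [.568,-.025,.02] scene side wrist
```

```text
clk 11.5667 tcp [0.5696 0.1314 0.0235] yaw 90.49 tilt [1.67 3.88] F [ 0.1  0.1 -0.4] grip 0.9986387073673471
scene [ 0.5702 -0.0239] yaw 1.65 249 0.0014
side [ 0.5679 -0.0259] yaw 1.55 293 0.0011
wrist [ 0.568 -0.025] yaw 1.15 0 nan
  return _methods._mean(a, axis=axis, dtype=dtype,
  ret = ret.dtype.type(ret / rcount)
```

apply_moves(commands=[[-0.02,0,0,0.5,-1],[-0.02,0,0,0,-1],[-0.015,0,0,0,-1],[-0.01,0,0,0,-1],[-0.01,0,0,0,-1]])

```text
clock: 12.13
position: [0.5731, 0.0585, 0.0232]
ee_rot: [0.705, 0.708, 0.038, -0.012]
ft_force: [-0.1, 3.7, -0.3]
grip_width: 1.005
```

```bash
python3 st.py [.568,-.03,.01] scene side wrist
```

```text
clk 12.1333 tcp [0.5731 0.0585 0.0232] yaw 90.27 tilt [2.12 4.08] F [-0.1  3.7 -0.3] grip 1.0050432744955238
scene [ 0.5691 -0.0311] yaw 0.75 233 0.0013
side [ 0.5669 -0.036 ] yaw 0.0 307 0.0013
wrist [ 0.5675 -0.0344] yaw 0.27 5755 0.0007
```

apply_moves(commands=[[-0.01,-0.001,0,0.1,-1],[-0.013,-0.001,0,0,-1],[-0.013,-0.001,0,0,-1],[-0.013,-0.001,0,0,-1],[-0.01,-0.001,0,0,-1]])

```text
clock: 12.7
position: [0.57, 0.0131, 0.0227]
ee_rot: [0.701, 0.712, 0.045, -0.014]
ft_force: [-0.5, 6.7, 3.3]
grip_width: 1.0
```

```bash
python3 st.py [.568,-.09,.0] scene side wrist
```

```text
clk 12.7 tcp [0.57   0.0131 0.0227] yaw 91.03 tilt [2.47 4.83] F [-0.5  6.7  3.3] grip 0.999554942617624
scene [ 0.568  -0.0773] yaw 1.3 230 0.0016
side [ 0.5657 -0.0812] yaw 1.13 331 0.0012
wrist [ 0.5657 -0.0796] yaw 1.0 5888 0.0007
```

apply_moves(commands=[[-0.011,0.0,-0.001,0.7,-1],[-0.013,0.0,-0.001,0.4,-1],[-0.013,0.0,-0.001,0.3,-1],[-0.013,0.0,0,0.1,-1],[-0.008,0.0,0,0.1,-1]])

```text
clock: 13.27
position: [0.5701, -0.0399, 0.0221]
ee_rot: [0.708, 0.705, 0.047, -0.016]
ft_force: [-0.2, 7.8, 6.0]
grip_width: 1.003
```

```bash
python3 st.py [.567,-.135,.0] scene side wrist
```

```text
clk 13.2667 tcp [ 0.5701 -0.0399  0.0221] yaw 89.87 tilt [2.51 5.13] F [-0.2  7.8  6. ] grip 1.00325765662819
scene [ 0.5666 -0.1307] yaw 0.27 196 0.0014
side [ 0.5648 -0.1342] yaw 0.05 345 0.0012
wrist [ 0.5644 -0.1327] yaw -0.13 5950 0.0007
```

apply_moves(commands=[[-0.009,0.0,-0.001,0,-1],[-0.01,0.0,-0.001,0,-1],[-0.008,0.0,-0.001,0,-1],[-0.004,0.0,0,0,-1]])

```text
clock: 13.75
position: [0.5688, -0.0733, 0.0214]
ee_rot: [0.707, 0.705, 0.046, -0.017]
ft_force: [0.0, 9.1, 7.1]
grip_width: 0.999
```

```bash
python3 st.py [.567,-.165,.0] scene side wrist; python3 - <<'E'
from h import *
for n in("scene","side","wrist"):
    im,p,P=cloud(n)
    print(n,gfit(p,[.567,-.165,0])[0].round(4),ffit(p,[.567,-.176]))
E
```

```text
clk 13.75 tcp [ 0.5688 -0.0733  0.0214] yaw 89.92 tilt [2.38 5.11] F [0.  9.1 7.1] grip 0.9986074539538656
scene [ 0.566  -0.1643] yaw 0.61 200 0.0015
side [ 0.5639 -0.1664] yaw 0.06 357 0.0011
wrist [ 0.5635 -0.165 ] yaw -0.07 5953 0.0007
scene [ 0.566  -0.1645  0.0014] (array([ 0.56833507, -0.17454163, -0.34491343]), 169, ((0.5671732425689697, -0.17526821792125702), 0.06166388839483261), array([ 0.57046587, -0.17307941]), 56)
side [ 5.639e-01 -1.663e-01  4.000e-04] (array([ 0.5664875 , -0.17805112,  1.23432626]), 303, ((0.5668413043022156, -0.1763254851102829), 0.061053305864334106), array([ 0.56615477, -0.17767144]), 48)
wrist [ 0.5632 -0.165  -0.0024] (array([ 0.567, -0.176,  0.   ]), 0, ((0.5657435059547424, -0.13625308871269226), 0.042854778468608856), array([nan, nan]), 0)h.py:55: RuntimeWarning: Mean of empty slice.
  return best.x,len(k),cv2.minEnclosingCircle(d.astype(np.float32)),h.mean(0),len(h)
  ret = um.true_divide(
```

apply_moves(commands=[[-0.003,0.0015,0,0,-1],[-0.004,0.0015,0,0,-1],[-0.003,0.001,0,0,-1],[0,0,0,0,-1]])

```text
clock: 14.38
position: [0.5714, -0.0789, 0.0208]
ee_rot: [0.706, 0.707, 0.046, -0.019]
ft_force: [0.5, 0.1, 1.0]
grip_width: 0.998
```

```bash
python3 st.py [.566,-.174,.0] scene side wrist scene side
```

```text
clk 14.3833 tcp [ 0.5714 -0.0789  0.0208] yaw 90.15 tilt [2.16 5.29] F [0.5 0.1 1. ] grip 0.9975010312899389
scene [ 0.569  -0.1708] yaw 0.43 202 0.0014
side [ 0.5667 -0.1722] yaw 0.08 361 0.0012
wrist [ 0.5662 -0.1707] yaw 0.04 5940 0.0007
scene [ 0.5688 -0.1707] yaw 0.06 192 0.0013
side [ 0.5667 -0.1723] yaw 0.06 356 0.0011
```

apply_moves(commands=[[-0.004,0.0,0,0,-1],[-0.003,0.0,0,0,-1],[0,0,0,0,-1]])

```text
clock: 14.88
position: [0.5718, -0.0835, 0.0208]
ee_rot: [0.705, 0.707, 0.047, -0.02]
ft_force: [-0.8, 0.8, -0.7]
grip_width: 1.003
```

```bash
python3 st.py [.567,-.175,.0] scene side wrist scene side
```

```text
clk 14.8833 tcp [ 0.5718 -0.0835  0.0208] yaw 90.3 tilt [2.24 5.43] F [-0.8  0.8 -0.7] grip 1.0031668095894277
scene [ 0.5694 -0.1756] yaw 0.91 193 0.0013
side [ 0.5672 -0.1768] yaw 0.28 362 0.0012
wrist [ 0.5667 -0.1753] yaw 0.19 5915 0.0007
scene [ 0.569 -0.175] yaw 0.24 189 0.0015
side [ 0.5673 -0.1767] yaw 0.42 366 0.0012
```

apply_moves(commands=[[0.015,0,0,0,-1],[0.03,0,-0.01,0,-0.5],[0.0,0,-0.035,0,0],[0,0,-0.04,0,0.5],[0,0,-0.04,0,1]])

```text
clock: 15.55
position: [0.5616, -0.0513, 0.1442]
ee_rot: [0.706, 0.707, 0.042, -0.025]
ft_force: [1.4, -0.5, 0.2]
grip_width: 0.456
```

apply_moves(commands=[[-0.02,0,-0.04,0,1],[-0.04,0,-0.03,0,1],[-0.035,0,0,0,1],[0,0,0,0,1],[0,0,0,0,1]])

```text
clock: 15.97
position: [0.5629, -0.151, 0.2105]
ee_rot: [0.705, 0.707, 0.043, -0.018]
ft_force: [-0.2, 1.2, 0.1]
grip_width: 0.003
```

```bash
python3 st.py [.567,-.176,.0] scene side wrist; python3 - <<'E'
from h import *
for n in("wrist","side","scene"):
    im,p,P=cloud(n); 
    if n=="wrist": save("w3",im)
    print(n,gfit(p,[.567,-.176,0]),ffit(p,[.567,-.176]))
E
```

```text
clk 15.9667 tcp [ 0.5629 -0.151   0.2105] yaw 90.24 tilt [2.03 4.88] F [-0.2  1.2  0.1] grip 0.0025615358535408528
scene [ 0.569  -0.1746] yaw 0.12 249 0.0013
side [ 0.5672 -0.1769] yaw 0.32 354 0.0011
wrist [ 0.566  -0.1764] yaw 0.23 1999 0.0012
wrist (array([ 0.56588661, -0.17658823,  0.00251416]), 2044, np.float64(0.0011884189131572825)) (array([ 0.564714  , -0.17645155,  1.22873702]), 1340, ((0.5647583603858948, -0.17737656831741333), 0.060119643807411194), array([ 0.56490011, -0.17684967]), 376)
side (array([ 0.56731948, -0.1770598 ,  0.00589627]), 352, np.float64(0.000966624216601264)) (array([ 0.56648197, -0.1779593 ,  1.23165414]), 310, ((0.5666907429695129, -0.17655454576015472), 0.060507673770189285), array([ 0.56746501, -0.17764728]), 37)
scene (array([ 0.5689    , -0.17448673, -0.00196088]), 249, np.float64(0.0015042992498862096)) (array([ 0.56859118, -0.17454157, -0.33636   ]), 161, ((0.5643161535263062, -0.1757296472787857), 0.06356413662433624), array([ 0.5680347, -0.1804466]), 52)
```

View pics/w3.png

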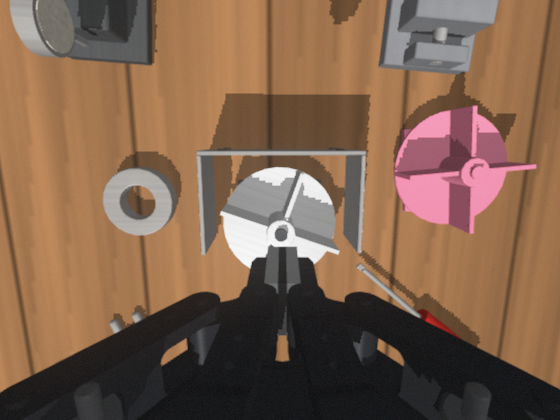

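The wrist picture shows the guard centred round the white wheel (hub at (282,234), walls at columns 205 and 357). All three cameras put it within about 1 mm and 0.4°. One paddle points out of the open side at about 250°. Next I'll go round to that side with the gripper shut.

apply_moves(commands=[[-0.03,0,0,0,1],[-0.038,-0.01,0,0,1],[-0.038,-0.02,0,0,1],[-0.035,-0.02,0,0,1],[-0.01,-0.01,0,0,1]])

```text
clock: 16.68
position: [0.5063, -0.2936, 0.1937]
ee_rot: [0.696, 0.716, 0.044, -0.019]
ft_force: [-1.2, -1.2, 0.2]
grip_width: -0.0
```

apply_moves(commands=[[0,0,0.03,0,1],[0,0,0.04,0,1],[0,0,0.03,0,1],[0,0,0.02,0,1],[0,0,0,0,1]])

```text
clock: 17.1
position: [0.5081, -0.2866, 0.0692]
ee_rot: [0.698, 0.714, 0.043, -0.018]
ft_force: [-1.1, -0.0, 0.0]
grip_width: 0.003
```

apply_moves(commands=[[-0.003,-0.002,0.02,0,1],[0,0,0.012,0,1],[0,0,0,0,1],[0,0,0,0,1]])

```text
clock: 17.43
position: [0.509, -0.2842, 0.0381]
ee_rot: [0.697, 0.716, 0.044, -0.019]
ft_force: [0.7, 0.1, 1.0]
grip_width: -0.002
```

apply_moves(commands=[[0.02,-0.004,0,0,1],[0.022,-0.002,0,0,1],[0.008,0,0,0,1],[0,0,0,0,1],[0,0,0,0,1]])

```text
clock: 17.85
position: [0.5051, -0.2347, 0.0487]
ee_rot: [0.697, 0.716, 0.044, -0.015]
ft_force: [0.0, -0.6, 0.6]
grip_width: -0.001
```

```bash
python3 st.py [.567,-.176,.0] side; python3 - <<'E'
from h import *
im,p,P=cloud("side"); print(ffit(p,[.567,-.176])[0])
x,y=proj(P,[.567,-.18,.05]).astype(int); save("s2",cv2.resize(im[y-80:y+80,x-100:x+100],None,fx=3,fy=3))
E
```

```text
clk 17.85 tcp [ 0.5051 -0.2347  0.0487] yaw 91.62 tilt [2.32 4.79] F [ 0.  -0.6  0.6] grip -0.001328799515665067
side [ 0.5669 -0.1754] yaw 0.27 97 0.0011
[ 0.57610976 -0.17909162  1.16910375]
```

View pics/s2.png

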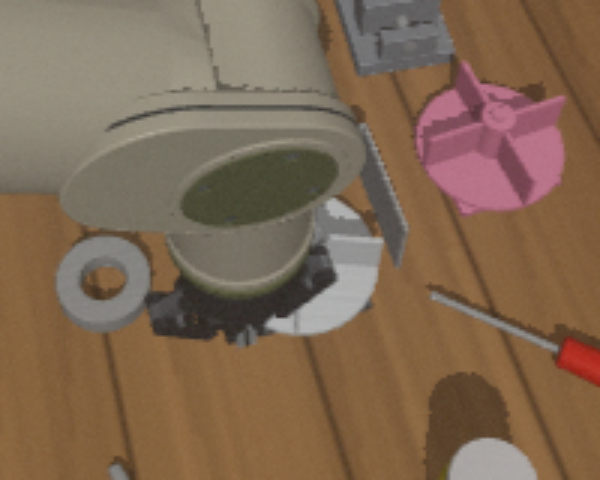

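The side crop shows the hand low at the open side (tip near (250,320)), clear of the wall, bearing and screwdriver. Now I'll lower slightly and flick.

apply_moves(commands=[[0,0,0.01,0,1],[0,0,0.002,0,1]])

```text
clock: 18.12
position: [0.506, -0.2365, 0.036]
ee_rot: [0.698, 0.714, 0.044, -0.014]
ft_force: [-1.1, -0.7, 0.2]
grip_width: 0.002
```

apply_moves(commands=[[0,0.02,0,0,1],[0,0.03,0,0,1],[0,0.03,0,0,1],[-0.025,0.02,0,0,1],[-0.04,0,0,0,1]])

```text
clock: 18.53
position: [0.6093, -0.2952, 0.0303]
ee_rot: [0.696, 0.716, 0.043, -0.017]
ft_force: [1.4, -0.0, 1.5]
grip_width: 0.003
```

apply_moves(commands=[[-0.02,0,-0.03,0,1],[0,0,-0.04,0,1],[-0.02,-0.03,-0.04,0,1],[-0.03,-0.03,-0.03,0,1],[0,0,0,0,1]])

```text
clock: 18.95
position: [0.5548, -0.3797, 0.1444]
ee_rot: [0.7, 0.713, 0.042, -0.022]
ft_force: [-0.4, -1.8, -0.6]
grip_width: -0.003
```

```bash
python3 - <<'E'
from h import *
for n in("side","scene")*5:
    c=manip.get_obs()["clock"]; im,p,P=cloud(n); f=ffit(p,[.567,-.176]); print(n,c,f[0].round(3),f[1],gfit(p,[.567,-.176,0])[0].round(4))
save("sc3",im)
o=manip.get_obs(); print(o["position"],o["ft_force"])
E
```

```text
side 18.95 [ 0.567 -0.176  0.   ] 0 [ 0.567 -0.176  0.   ]
scene 19.0 [ 0.569 -0.175  1.184] 177 [ 5.689e-01 -1.745e-01  1.000e-04]
side 19.05 [ 0.567 -0.176  0.   ] 0 [ 0.567 -0.176  0.   ]
scene 19.1 [ 0.568 -0.175  0.09 ] 174 [ 5.696e-01 -1.746e-01  5.000e-04]
side 19.15 [ 0.567 -0.176  0.   ] 0 [ 0.567 -0.176  0.   ]
scene 19.2 [ 0.569 -0.175  0.52 ] 190 [ 0.5693 -0.1748  0.0089]
side 19.25 [ 0.567 -0.176  0.   ] 0 [ 0.567 -0.176  0.   ]
scene 19.3 [ 0.568 -0.175  0.94 ] 182 [ 0.5691 -0.1745 -0.0007]
side 19.35 [ 0.567 -0.176  0.   ] 0 [ 0.567 -0.176  0.   ]
scene 19.4 [ 0.568 -0.175 -0.25 ] 171 [ 0.5693 -0.1747  0.0059]
[ 0.55821015 -0.36962519  0.14057698] [ 0.2868717   0.71521599 -1.10387817]h.py:55: RuntimeWarning: Mean of empty slice.
  return best.x,len(k),cv2.minEnclosingCircle(d.astype(np.float32)),h.mean(0),len(h)
  ret = um.true_divide(
  return _methods._mean(a, axis=axis, dtype=dtype,
  ret = ret.dtype.type(ret / rcount)
```

The wheel coasts at about 4.2 rad/s and the guard hasn't moved. One last check on the bystanders, then I'll hand in.

```bash
python3 - <<'E'
from h import *
a=np.load("/tmp/scene.npz"); pa=a["p"]; im,p,P=cloud("scene"); save("final",im)
for t,(x,y) in dict(bottle=(.66,.46),jar=(.63,-.38),bearing=(.42,-.155),wrench=(.42,-.37),driver=(.73,-.29),pink=(.748,-.12),vise=(.71,.04),vblock=(.71,.21),ind=(.4,.02)).items():
    f=lambda q:(lambda s:s[(np.abs(s[:,0]-x)<.06)&(np.abs(s[:,1]-y)<.06)&(s[:,2]>.01)])(q.reshape(-1,3))
    A,B=f(pa),f(p); print(t,len(A),len(B),(A.mean(0)-B.mean(0)).round(4) if len(A) and len(B) else "")
f=ffit(p,[.567,-.176])[0]; print("wheel",f, manip.get_obs()["clock"], manip.get_obs()["ft_force"])
print(workorder.hand_in())
E
```

```text
bottle 693 701 [-0.     -0.0002  0.001 ]
jar 626 3784 [ 0.0442  0.0082 -0.2901]
bearing 313 305 [ 0.0005 -0.0003 -0.0002]
wrench 51 1923 [-0.0044  0.0012 -0.5253]
driver 299 293 [-0.0008  0.0007 -0.0001]
pink 1311 1315 [ 0.0001 -0.0002 -0.    ]
vise 1292 1283 [ 0.     -0.0002 -0.0002]
vblock 973 977 [0.0001 0.0001 0.    ]
ind 754 752 [ 0.0003 -0.     -0.    ]
wheel [ 0.56792409 -0.1753484  -0.0575559 ] 19.5 [-0.10634332 -0.21969815 -0.06206858]
the job is handed in; nothing more can be done
None
```

View pics/final.png

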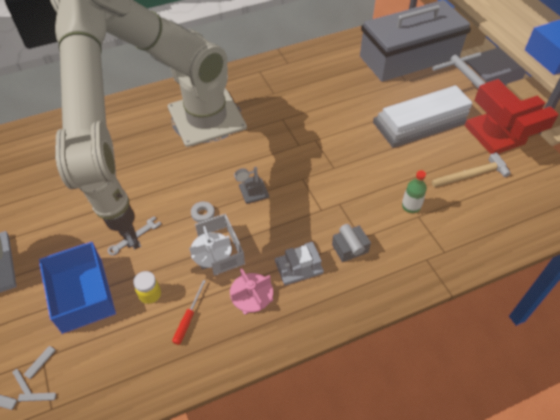

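The guard is in place on the fan and the wheel spun freely after the flick. The job was handed in at about 19.5 s of the 64 s allowed.

**How it was done:** I dragged the guard by its back wall through the gap between the vise, V-block and indicator. I then pushed it onto the fan with both fingertips, and flicked a paddle through the open side with the gripper shut.

**Last checks:**
- **Position:** the scene, side and wrist cameras put the guard within about 1 mm of the wheel axis and 0.4° of square. The scene camera still showed it in place after the flick.
- **Wheel:** it was coasting at about 4 rad/s, with the hand about 10 cm clear of it and no force on the wrist.
- **Other things:** the vise, V-block, indicator, bearing, bottle, screwdriver and pink fan had not moved, to within 1 mm.

**Failed or uncertain:**
- **Hand tilt:** the hand picked up about 4–5° of tilt that I could not correct. During the gripped part of the slide the guard's back edge rose about 2–3 mm. I let it settle flat and changed from gripping to pushing for the last stretch.
- **Jar and wrench:** the arm was in the way of the numeric check, so I only confirmed them by eye in the final picture, where they look unmoved.
- **Side camera:** the arm also blocked its view after the flick, so the wheel speed comes from the scene camera alone.

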